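# Close the fume extractor's filter pot with its keyed lid

### The job

Close the filter pot of the solder-fume extractor: take its grey lid by the black grip bar from the tin it was laid on, set it in the pot's mouth, and turn it until the key under it drops into the notch in the ledge, so that the lid sits fully home, level and flush with the rim. Then let go; leave the other tools on the bench where they are.

Things in the scene. Friction and masses are not known exactly. Their poses are not given: they have to be found in the camera images.
- pot: the filter pot: a grey round pot fixed to the bench, 150 mm outside diameter, 142 mm inside, 70 mm high, a black outlet stub (54 mm diameter at its steel collar, ending 115 mm from the axis) on its +x side. Origin: centre of its underside, z up. Its -x looks to the robot's side (world -x), up to 0.35 rad either way
- pot_ledge (a point): centre of the flat ring-shaped ledge inside the pot's mouth, 14 mm below the rim (inner diameter 100 mm, outer 142 mm), on the pot's axis; axes as the pot's. One notch, 16 mm wide and 10 mm deep, cuts through the ledge; it is not measured: it lies anywhere within 48 degrees (0.84 rad) either side of the pot's own -x direction
- lid: the loose keyed lid: a grey disc 136 mm in diameter, 14 mm thick, lower edge bevelled, 0.17 to 0.33 kg. Origin: centre of the disc's underside, z up. A black grip bar stands on its middle, 60 mm along the lid's x, 16 mm along y, from 14 to 54 mm above the origin. Fully home, the underside lies on the ledge and the top is flush with the rim; it drops and lifts freely, no snap
- lid_bar (a point): the middle of the lid's grip bar, 40 mm above the lid's origin, 14 mm below the bar's top; axes as the lid's
- lid_key (a point): the lower end of the lid's only key, 58 mm from the axis on the lid's -x side; the key is 12 mm wide, 12 mm radially, and sticks 7 mm down from the underside. A grey rib (18 x 10 mm, 5 mm high) on top marks it. While the key rides on the ledge a level lid stands 7 mm too high; let go, it lies tilted by 3 degrees
- tin: the loose round metal tin on which the lid lies at the start, 92 mm in diameter, 32 mm high, 0.6 kg; origin: centre of its underside. The lid lies centred on it, its underside 32 mm above the bench, the key hanging beside the tin; the lid's -x looks to the robot's side, up to 0.8 rad either way
- solder_pump: bystander: brass desoldering pump lying on the bench, 185 mm long along its x, 20 mm thick; origin on the bench under its middle
- multimeter: bystander: black multimeter lying flat, 150 x 76 x 45 mm, origin at the centre of its underside
- jar_lid: bystander: a smaller plain grey jar lid with a round black knob, 90 mm in diameter, 36 mm high, no key; not the pot's lid; origin at the centre of its underside
- pliers: bystander: pliers with yellow handles lying flat, 165 mm long along their x, 12 mm thick; origin on the bench under their middle
- flux_bottle: bystander: white plastic bottle with black cap, 44 mm in diameter, 90 mm high, origin at the centre of its underside

How it is judged:
By the outcome, as a careful person would: the job done as asked, in the order asked, and still so for the second after the job is handed in, with the robot touching nothing.
It also fails if it takes over 54 s, if anything falls off the work surface, if the arm or the gripper's body presses on something with over 40 N, if the wrist force passes 120 N, or if a joint passes its speed limit or range.

### The arm

A 6-joint arm with a two-finger parallel gripper is mounted at the origin on the work surface. World frame = base frame: x ahead of the robot, y to its left, z up, the work surface at z = 0. Lengths are in m, angles in degrees, forces in N, time in s.
With the tool pointing down it reaches from about 0.35 to 0.875 m from the base axis. Payload 4.2 kg.
Tool frame: the origin (TCP) lies at the very end of the fingers, on their centre line; the grasp point (between the pads) lies 19 mm behind it; z points along the fingers, y is the line along which they close (so a half turn about z gives the same grasp; the last joint's range is limited). The gripper opens to 87 mm and grips with 3 to 60 N. Pads are 19 mm wide; open, the fingers measure 117 mm over their backs; the gripper's body (75 mm by 190 mm) begins 51 mm behind the grasp point.
Start: joints at [-58.808, 22.042, 0.453, 0, -68.411, -14.817], TCP at [0.176, -0.6, 0.197] pointing down, gripper open.
Joint ranges: [-179.83, 179.83], [-69.29, 118.12], [-61.27, 80.66], [-181.25, 117.63], [-171.15, -9.14], [-177.46, 177.46]. Speed limits (degrees/s): [159.86, 159.86, 180, 180, 180, 180].

### API

Orientations are given as a 3x3 rotation matrix whose columns are the frame's x, y, z axes.
In Python, from station import monitor, cams, ticket gives the robot as it stands.
- The arm moves only by the tool drive_tool, never from a script. Its argument "moves" is a list of rows, each an object with "delta_pos": the shift along the tool's x, y, z in mm, a list of three; "turn": the turn about the tool's z in rad; "claw": the opening, from 0 (shut) to 1 (fully open). A call has 1 to 12 rows; each row shifts and turns the commanded pose from where the row before left it, along the tool's axes as they then stand; what a row does not reach is not made up. A row lasts 1/8 s, in which the tool goes at most 62.5 mm and 10.7 degrees, less where a joint would pass 70% of its speed; a pose out of reach is approached as far as the arm can. A call is refused whole if a number of a shift passes 62.5 or a number of a turn 0.188, either way. A call with a gripper value outside its range is refused whole. The fingers move at their own pace and stop on an object; the grip force is fixed at half the most. Time passes only in rows, so rows that do not move let the fingers close. It gives the time, the measured TCP pose, the force, the opening and the grip force at its end, in the units of the state.
- monitor.sense(): the state, without advancing time (a new reading comes with each control period).
- cams.capture(name): name is "side" or "top"; returns a dict with "color" (480x640x3 uint8, red, green, blue), "range_z" (480x640 float32, m along the optical axis (not along the pixel's ray), 0 where there is no reading), "vertical_fov" (degrees; the focal length in pixels is half the picture's height over the tangent of half this angle, whatever the lens; pixels are square), "cx", "cy" (the principal point, pixels), "extrinsics" (4x4, takes a point from camera to world coordinates). Camera axes: x right, y down, z forward; pixel columns grow to the right and rows downward; lengths in m; the calibration is good to about 2 mm. A picture is of the moment at which its call begins.
- ticket.finish_job(): hands the job in; it is judged then, once.
The state is a dict: "time_s": time; "joints": joint angles; "joint_velocities": joint speeds; "effort": joint torques, N m; "tcp_pos": TCP position; "ee_rot": TCP orientation; "wrist_force": force on the tool from outside, world axes, zero at the start; "moment": the same for the moment, N m; "gripper_width": opening from 0.0 (shut) to 1.0 (fully open); "gripper_force": force on a finger pad.
Only numpy, scipy, OpenCV 4.12 (cv2) and the standard library are available. Lean on these libraries where they do the work, as an engineer would, in place of code of your own. Each camera call takes 0.05 s, during which the arm holds its last target. There are 200 camera calls.

## Working session

There is one attempt and no reset: what is moved stays moved. The work goes in short steps, Python scripts to look and compute and a tool call to move; the robot and the scene stay as the last step left them, time stands still between calls to the robot, and variables do not carry over. Pictures are saved under pics/ and viewed, at most 10 in all, crops included, and the job is handed in when it is done.

Besides the shell and the picture viewer there is one more tool, called after "Request:" as name(argument=value, ...), one argument or row to a line, values as JSON. drive_tool: Moves the arm, as the interface text tells. Its arguments: {"type":"object","properties":{"moves":{"type":"array","items":{"type":"object","properties":{"delta_pos":{"type":"array","items":{"type":"number"}},"turn":{"type":"number"},"claw":{"type":"number"}}}}},"required":["moves"]}

```bash
mkdir -p pics
cat > h.py <<'E'
import numpy as np, cv2
from station import monitor, cams, ticket
def cap(n):
    c=cams.capture(n); f=240/np.tan(np.radians(c["vertical_fov"])/2)
    z=c["range_z"]; v,u=np.mgrid[:480,:640]
    P=np.stack([(u-c["cx"])/f*z,(v-c["cy"])/f*z,z],-1)
    W=P@c["extrinsics"][:3,:3].T+c["extrinsics"][:3,3]
    W[z==0]=np.nan
    return c,W
def save(n,img): cv2.imwrite("pics/"+n,img[...,::-1])
E
python3 - <<'E'
from h import *
for n in("top","side"):
    c,W=cap(n); save(n+"0.png",c["color"]); np.savez(n+"0.npz",W=W,c=c["color"])
    print(n,c["vertical_fov"],c["cx"],c["cy"],c["extrinsics"].round(3).tolist())
s=monitor.sense(); print(s)
E
```

```text
top 44.450349192801006 325.61309650809693 229.0066810027811 [[0.004, -0.994, 0.109, 0.412], [-1.0, -0.005, -0.006, 0.018], [0.006, -0.109, -0.994, 1.598], [0.0, 0.0, 0.0, 1.0]]
side 45.337077821241174 316.21101967401773 240.92863712793562 [[-0.995, 0.04, -0.094, 0.75], [0.099, 0.601, -0.793, 1.318], [0.025, -0.798, -0.602, 1.04], [0.0, 0.0, 0.0, 1.0]]
{'time_s': 0.1, 'joints': array([-5.88074069e+01,  2.20849332e+01,  3.89171991e-01, -2.49451826e-02,
       -6.84112558e+01, -1.48167728e+01]), 'joint_velocities': array([ 0.08455989, -0.12396081,  0.04909311,  0.10931994, -0.10625365,
       -0.0106523 ]), 'effort': array([ 1.06362818e-04, -3.91690028e+01,  1.87935448e+01,  4.23186868e+00,
        1.34679853e-02, -8.11771019e-05]), 'tcp_pos': array([ 0.17606508, -0.59908708,  0.19579567]), 'ee_rot': array([[-9.59478273e-01, -2.81781932e-01, -6.21039195e-04],
       [-2.81782603e-01,  9.59476575e-01,  1.80741467e-03],
       [ 8.65757623e-05,  1.90917314e-03, -9.99998174e-01]]), 'wrist_force': array([ 0.36551245,  0.22620437, -0.01580741]), 'moment': array([-0.01836563, -0.02716152, -0.02351954]), 'gripper_force': 0.0, 'gripper_width': 0.9978776998408769}
```

View pics/top0.png

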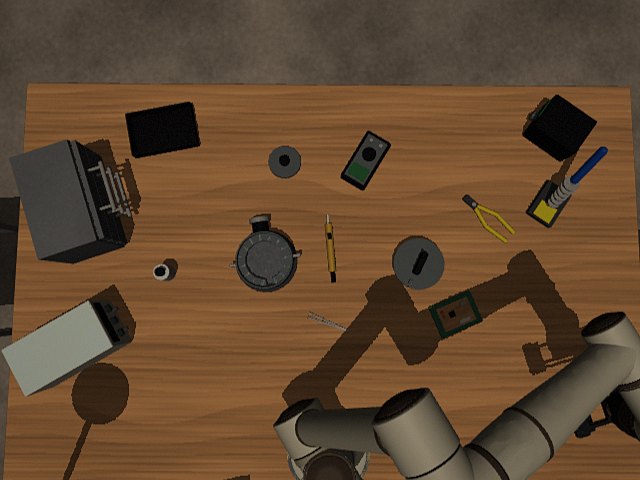

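View pics/side0.png

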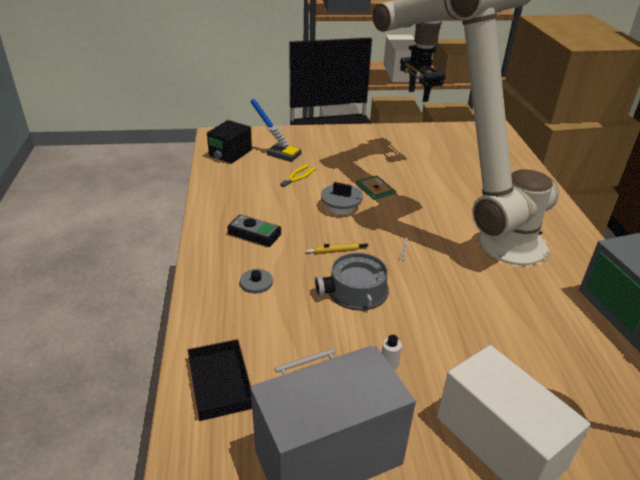

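The top view shows the pot at about (265,258), with its stub at (260,222). The lid is at (418,262), with its bar tilted and the rib near (410,284). I'll enlarge both.

Run:
```python
from h import *
d=np.load("top0.npz");W=d["W"];c=d["c"]
a=c[215:305,215:315];b=c[215:305,370:470]
g=lambda x:np.clip(255*(x/255.)**.5,0,255).astype(np.uint8)
I=[cv2.resize(g(x),None,fx=4,fy=4,interpolation=cv2.INTER_CUBIC) for x in(a,b)]
s=np.load("side0.npz")["c"];J=[cv2.resize(g(x),(400,240),interpolation=cv2.INTER_CUBIC) for x in(s[250:310,310:410],s[170:230,300:400])]
save("z1.png",np.vstack([np.hstack(I),np.hstack(J)]))
def box(p,q): 
    w=W[p[1]:q[1],p[0]:q[0]].reshape(-1,3); return w[~np.isnan(w[:,0])]
p=box((225,210),(310,300)); l=box((385,230),(452,295))
def circ(q):
    A=np.c_[2*q[:,:2],np.ones(len(q))];r=np.linalg.lstsq(A,(q[:,:2]**2).sum(1),rcond=None)[0];return r[:2],np.sqrt(r[2]+r[0]**2+r[1]**2)
# lid plane
t=l[(l[:,2]>.039)&(l[:,2]<.053)];print("lid z",np.median(t[:,2]),len(t));(cc,r),_,_=cv2.minEnclosingCircle(t[:,:2].astype(np.float32)*1000)if 0 else (cv2.minEnclosingCircle(t[:,:2].astype(np.float32)*1000)+(0,))
print("lid circ",cc,r)
b=l[l[:,2]>.075];print("bar",len(b),b.mean(0),cv2.minAreaRect((b[:,:2]*1000).astype(np.float32)))
k=l[(l[:,2]>.0485)&(l[:,2]<.055)];print("rib",len(k),k.mean(0))
rim=p[(p[:,2]>.065)&(p[:,2]<.076)];print("rim",np.median(rim[:,2]),cv2.minEnclosingCircle((rim[:,:2]*1000).astype(np.float32)))
print("heights",np.histogram(p[:,2],bins=np.arange(0,.09,.005)))
```

```text
lid z 0.04616077811101582 1797
lid circ 490.59271240234375 -236.57516479492188
bar 154 [ 0.4906059  -0.2358044   0.08572777] ((490.9109191894531, -236.16163635253906), (16.275737762451172, 60.742488861083984), 65.5229263305664)
rib 510 [ 0.48755131 -0.23450349  0.05049789]
rim 0.06986753416818248 ((517.8090209960938, 169.33889770507812), 93.72677612304688)
heights (array([1971,  604,  118,   20,   10,   57,  349,  593,  229,  124,  451,
        624,  212,  150,  127,   20,    1]), array([0.   , 0.005, 0.01 , 0.015, 0.02 , 0.025, 0.03 , 0.035, 0.04 ,
       0.045, 0.05 , 0.055, 0.06 , 0.065, 0.07 , 0.075, 0.08 , 0.085]))
```

View pics/z1.png

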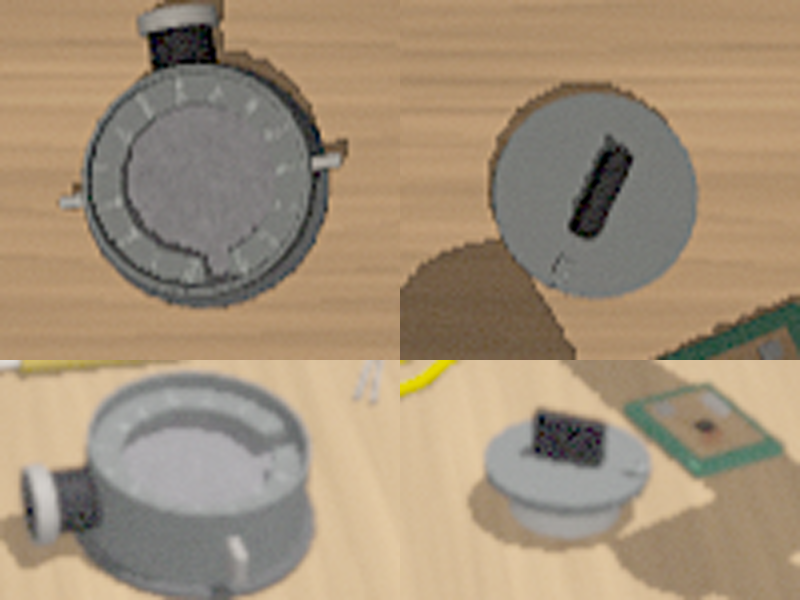

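The pot crop shows a gap in the ledge's inner edge at about crop (220,262), which is picture pixel (270,280). The lid's rib is at crop (562,266), pixel (410.5,281.5), so the bar's lower-left end is the key side. Next I'll measure the pot axis and the notch angle.

Run:
```python
from h import *
from scipy.optimize import least_squares
for n,zr in(("top",(.066,.074)),("side",(.066,.074))):
    W=np.load(n+"0.npz")["W"].reshape(-1,3); W=W[~np.isnan(W[:,0])]
    q=W[(W[:,2]>zr[0])&(W[:,2]<zr[1])]; c=np.array([.512,.157] )
    for i in range(8):
        d=np.hypot(*(q[:,:2]-c).T); m=(abs(d-.073)<(.012 if i<3 else .006))
        c=least_squares(lambda c:np.hypot(*(q[m,:2]-c).T)-.073,c,loss="soft_l1",f_scale=.001).x
    # ledge samples by angle about -x
    d=W[:,:2]-c; r=np.hypot(*d.T); a=np.degrees(np.arctan2(-d[:,1],-d[:,0]))
    print(n,"pot",c,m.sum(),np.median(q[m,2]))
    for lo,hi in((.052,.060),(.060,.068)):
        print([(t,round(float(np.median(W[s,2])*1000),1),int(s.sum())) for t in range(-72,73,6) for s in [(r>lo)&(r<hi)&(abs(a-t)<4)&(W[:,2]<.066)&(W[:,2]>.02)] if s.sum()])
    stub=W[(r>.09)&(r<.112)&(W[:,2]>.02)&(W[:,2]<.08)&(d[:,0]>.05)]; 
    if len(stub): print("stub dir",np.degrees(np.arctan2(*(stub[:,:2].mean(0)-c)[::-1])))
    for z0,lab in((.046,"lid"),):
        q=W[(abs(W[:,2]-z0)<.003)]; d=np.hypot(*(q[:,:2]-[.4906,-.236]).T); q=q[(d<.08)]
        hull=cv2.convexHull((q[:,:2]*1000).astype(np.float32)); print(lab,np.median(q[:,2]),cv2.fitEllipse(hull))
    w=np.hypot(*(W[:,:2]-[.4906,-.236]).T); b=W[(w<.045)&(W[:,2]>.08)]
    print("bar",b.mean(0),np.percentile(b[:,2],[5,95]),cv2.minAreaRect((b[:,:2]*1000).astype(np.float32)))
```

```text
top pot [0.49814519 0.1699075 ] 230 0.06995948934261231
[(-72, 54.0, 9), (-66, 56.4, 8), (-60, 54.9, 9), (-54, 55.3, 10), (-48, 55.9, 8), (-42, 59.3, 7), (-36, 57.0, 10), (-30, 55.0, 9), (-24, 55.5, 9), (-18, 55.3, 8), (-12, 56.3, 9), (-6, 56.3, 9), (0, 54.0, 14), (6, 37.6, 13), (12, 35.6, 9), (18, 37.9, 6), (24, 56.5, 8), (30, 58.5, 9), (36, 57.0, 10), (42, 55.1, 9), (48, 54.7, 8), (54, 57.6, 8), (60, 58.5, 10), (66, 57.1, 9), (72, 56.1, 8)]
[(-72, 54.4, 9), (-66, 55.9, 11), (-60, 54.5, 11), (-54, 56.2, 9), (-48, 56.2, 10), (-42, 54.7, 11), (-36, 54.7, 10), (-30, 55.0, 10), (-24, 57.5, 11), (-18, 56.3, 11), (-12, 56.1, 11), (-6, 58.2, 10), (0, 55.3, 10), (6, 48.6, 12), (12, 38.0, 10), (18, 47.0, 7), (24, 56.3, 10), (30, 57.3, 10), (36, 56.6, 10), (42, 56.3, 10), (48, 58.9, 9), (54, 56.8, 11), (60, 55.6, 11), (66, 56.5, 11), (72, 57.2, 11)]
stub dir 8.414304275430801
lid 0.04603731249308263 ((490.65679931640625, -236.20741271972656), (134.1986846923828, 134.56996154785156), 177.85671997070312)
bar [ 0.49066071 -0.2360199   0.08622836] [0.08066831 0.09185239] ((490.9109191894531, -236
[... 462 characters left out ...]
, (54, 50.3, 14), (60, 48.2, 16), (66, 53.4, 15), (72, 50.9, 20)]
[(-72, 63.2, 1), (-36, 57.0, 2), (-30, 56.3, 4), (-24, 56.0, 5), (-18, 55.7, 6), (-12, 56.2, 9), (-6, 58.4, 5), (0, 55.0, 4), (6, 53.7, 4), (12, 52.5, 1), (18, 54.1, 9), (24, 51.0, 14), (30, 53.1, 10), (36, 53.6, 8), (42, 55.9, 8), (48, 54.4, 7), (54, 51.7, 10), (60, 56.4, 11), (66, 54.3, 11), (72, 57.1, 4)]
stub dir 15.862183170487288
lid 0.04584002606409038 ((489.5262145996094, -233.45301818847656), (134.9599151611328, 140.6761932373047), 168.70936584472656)
bar [ 0.48935556 -0.2331264   0.08433062] [0.08060563 0.0888076 ] ((490.4896545410156, -232.67164611816406), (29.079118728637695, 60.353885650634766), 72.67707061767578)
```

Both cameras agree on these values:
- **Pot:** (0.498, 0.1705), rim at 0.070, ledge at 0.056.
- **Notch:** about 11.5° off world -x, so the lid's yaw when home is about +11.5°.
- **Lid:** (0.4905, -0.2355), top at 0.046, yaw about -24.5°.

I'll move above the lid.

Request:
drive_tool(
  moves=[
    {"delta_pos": [-33.7,21.7,0],"turn": 0,"claw": 1},
    {"delta_pos": [-33.7,21.7,0],"turn": 0,"claw": 1},
    {"delta_pos": [-33.7,21.7,0],"turn": 0,"claw": 1},
    {"delta_pos": [-33.7,21.7,0],"turn": 0,"claw": 1},
    {"delta_pos": [-33.7,21.7,0],"turn": 0,"claw": 1},
    {"delta_pos": [-33.7,21.7,0],"turn": 0,"claw": 1},
    {"delta_pos": [-33.7,21.7,0],"turn": 0,"claw": 1},
    {"delta_pos": [-33.7,21.7,0],"turn": 0,"claw": 1},
    {"delta_pos": [-33.7,21.7,0],"turn": 0,"claw": 1},
    {"delta_pos": [-33.7,21.7,0],"turn": 0,"claw": 1},
    {"delta_pos": [-33.7,21.7,0],"turn": 0,"claw": 1},
    {"delta_pos": [-33.7,21.7,0],"turn": 0,"claw": 1},
  ],
)

```text
time_s: 1.6
tcp_pos: [0.4913, -0.2345, 0.1964]
ee_rot: [[-0.959, -0.282, -0.001], [-0.282, 0.959, 0.0], [0.001, 0.001, -1.0]]
wrist_force: [0.7, -0.7, -0.1]
gripper_width: 1.005
gripper_force: 0.0
```

Request:
drive_tool(
  moves=[
    {"delta_pos": [0,0,0],"turn": 0.143,"claw": 1},
    {"delta_pos": [0,0,0],"turn": 0.143,"claw": 1},
    {"delta_pos": [0,0,0],"turn": 0.143,"claw": 1},
    {"delta_pos": [0,0,0],"turn": 0.143,"claw": 1},
    {"delta_pos": [0,0,0],"turn": 0.143,"claw": 1},
    {"delta_pos": [0,0,0],"turn": 0,"claw": 1},
    {"delta_pos": [0,0,0],"turn": 0,"claw": 1},
  ],
)

```text
time_s: 2.48
tcp_pos: [0.4906, -0.2357, 0.1965]
ee_rot: [[-0.91, 0.414, -0.0], [0.414, 0.91, 0.0], [0.0, -0.0, -1.0]]
wrist_force: [-0.2, 1.0, -0.0]
gripper_width: 0.996
gripper_force: 0.0
```

Run:
```python
from h import *
s=monitor.sense();R=s["ee_rot"];print(s["joints"].round(1),s["tcp_pos"],np.degrees(np.arctan2(R[1,0],R[0,0])))
t=np.array([.4905,-.2355,.053]);print((R.T@(t-s["tcp_pos"])*1000).round(1))
```

```text
[  -8.6   14.2  -10.9   -0.   -64.9 -105.9] [ 0.49064483 -0.23572926  0.19652693] 155.5249433604394
[  0.2   0.2 143.5]
```

Request:
drive_tool(
  moves=[
    {"delta_pos": [0,0,30],"turn": 0,"claw": 1},
    {"delta_pos": [0,0,30],"turn": 0,"claw": 1},
    {"delta_pos": [0,0,30],"turn": 0,"claw": 1},
    {"delta_pos": [0,0,30],"turn": 0,"claw": 1},
    {"delta_pos": [0,0,15],"turn": 0,"claw": 1},
    {"delta_pos": [0,0,8],"turn": 0,"claw": 1},
    {"delta_pos": [0,0,0],"turn": 0,"claw": 0.5},
    {"delta_pos": [0,0,0],"turn": 0,"claw": 0.2},
    {"delta_pos": [0,0,0],"turn": 0,"claw": 0},
    {"delta_pos": [0,0,0],"turn": 0,"claw": 0},
    {"delta_pos": [0,0,0],"turn": 0,"claw": 0},
    {"delta_pos": [0,0,0],"turn": 0,"claw": 0},
  ],
)

```text
time_s: 3.98
tcp_pos: [0.4908, -0.2358, 0.0538]
ee_rot: [[-0.909, 0.416, 0.0], [0.416, 0.909, -0.0], [-0.0, 0.0, -1.0]]
wrist_force: [0.2, -0.2, -1.1]
gripper_width: 0.401
gripper_force: 0.0
```

Request:
drive_tool(
  moves=[
    {"delta_pos": [0,0,0],"turn": 0,"claw": 0},
    {"delta_pos": [0,0,0],"turn": 0,"claw": 0},
  ],
)

```text
time_s: 4.22
tcp_pos: [0.4908, -0.2358, 0.0537]
ee_rot: [[-0.909, 0.416, -0.0], [0.416, 0.909, -0.0], [0.0, -0.0, -1.0]]
wrist_force: [0.6, 0.2, 0.0]
gripper_width: 0.178
gripper_force: 30.1
```

Request:
drive_tool(
  moves=[
    {"delta_pos": [0,0,-8],"turn": 0,"claw": 0},
    {"delta_pos": [0,0,-15],"turn": 0,"claw": 0},
    {"delta_pos": [0,0,-25],"turn": 0,"claw": 0},
    {"delta_pos": [0,0,-30],"turn": 0,"claw": 0},
    {"delta_pos": [0,0,-30],"turn": 0,"claw": 0},
    {"delta_pos": [0,0,-12],"turn": 0,"claw": 0},
    {"delta_pos": [0,0,0],"turn": 0,"claw": 0},
    {"delta_pos": [0,0,0],"turn": 0,"claw": 0},
  ],
)

```text
time_s: 5.22
tcp_pos: [0.4898, -0.2354, 0.1724]
ee_rot: [[-0.909, 0.416, -0.003], [0.416, 0.909, 0.001], [0.003, -0.0, -1.0]]
wrist_force: [-0.4, 0.3, -4.1]
gripper_width: 0.176
gripper_force: 30.0
```

Run:
```python
from h import *
s=monitor.sense();R=s["ee_rot"];print(s["joints"].round(1),s["tcp_pos"])
for n in("top","side"):
    c,W=cap(n);W=W.reshape(-1,3);W=W[~np.isnan(W[:,0])]
    q=W[(np.hypot(*(W[:,:2]-s["tcp_pos"][:2]).T)<.075)&(abs(W[:,2]-(s["tcp_pos"][2]-.007))<.008)]
    C,res,rk,sv=np.linalg.lstsq(np.c_[q[:,:2]-s["tcp_pos"][:2],np.ones(len(q))],q[:,2],rcond=None)
    print(n,len(q),C,np.median(q[:,2]),cv2.minEnclosingCircle((q[:,:2]*1000).astype(np.float32)))
    if n=="top": save("lift.png",cv2.resize(c["color"][190:340,350:500],(600,600)))
    else: save("lifts.png",cv2.resize(c["color"][100:250,280:430],(600,600)))
t=np.array([.498,.1705]); print(R[:2,:2].T@(t-s["tcp_pos"][:2])*1000)
```

```text
[  -8.6   15.3  -13.1   -0.   -61.8 -106. ] [ 0.48982593 -0.23540829  0.17237451]
top 591 [-0.01711844  0.00633128  0.16461403] 0.16531564443948255 ((457.6058349609375, -224.19393920898438), 58.02330017089844)
side 637 [-0.00981403 -0.0108829   0.16467778] 0.16444329768482568 ((489.0707702636719, -234.5904998779297), 72.80057525634766)
[161.61269778 372.43729096]
```

View pics/lifts.png

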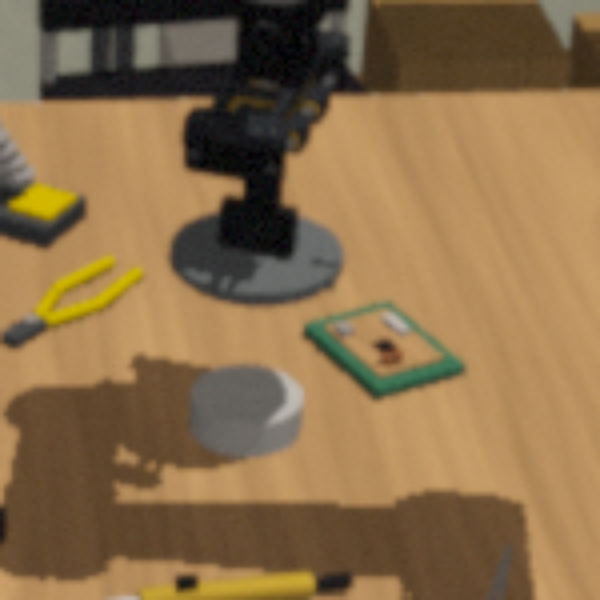

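The lid is held level over the tin, with its rib toward the robot. I'll carry it over the pot and turn it to about 6° short of the notch.

Request:
drive_tool(
  moves=[
    {"delta_pos": [6,15,0],"turn": 0,"claw": 0},
    {"delta_pos": [13,30,0],"turn": 0,"claw": 0},
    {"delta_pos": [17,40,0],"turn": 0,"claw": 0},
    {"delta_pos": [17,40,0],"turn": 0,"claw": 0},
    {"delta_pos": [17,40,0],"turn": 0,"claw": 0},
    {"delta_pos": [17,40,0],"turn": 0,"claw": 0},
    {"delta_pos": [17,40,0],"turn": 0,"claw": 0},
    {"delta_pos": [17,40,0],"turn": 0,"claw": 0},
    {"delta_pos": [17,40,0],"turn": 0,"claw": 0},
    {"delta_pos": [13,25,0],"turn": 0,"claw": 0},
    {"delta_pos": [7,15,0],"turn": 0,"claw": 0},
    {"delta_pos": [3.6,7.4,0],"turn": 0,"claw": 0},
  ],
)

```text
time_s: 6.82
tcp_pos: [0.4984, 0.1708, 0.1735]
ee_rot: [[-0.91, 0.415, -0.001], [0.415, 0.91, -0.0], [0.0, -0.001, -1.0]]
wrist_force: [-0.2, -0.2, -2.5]
gripper_width: 0.177
gripper_force: 30.0
```

Request:
drive_tool(
  moves=[
    {"delta_pos": [0,0,0],"turn": -0.13,"claw": 0},
    {"delta_pos": [0,0,0],"turn": -0.13,"claw": 0},
    {"delta_pos": [0,0,0],"turn": -0.13,"claw": 0},
    {"delta_pos": [0,0,0],"turn": -0.13,"claw": 0},
    {"delta_pos": [0,0,0],"turn": 0,"claw": 0},
    {"delta_pos": [0,0,0],"turn": 0,"claw": 0},
    {"delta_pos": [0,0,0],"turn": 0,"claw": 0},
  ],
)

```text
time_s: 7.7
tcp_pos: [0.4988, 0.1699, 0.1737]
ee_rot: [[-0.996, -0.089, -0.0], [-0.089, 0.996, -0.0], [0.0, -0.0, -1.0]]
wrist_force: [-0.4, -0.3, -3.4]
gripper_width: 0.177
gripper_force: 30.0
```

```bash
cat > w.py <<'E'
from h import *
s=monitor.sense();R=s["ee_rot"];print(s["joints"].round(1),s["tcp_pos"],s["wrist_force"].round(1),s["moment"].round(2),"yaw",np.degrees(np.arctan2(-R[1,0],-R[0,0])))
t=np.array([.498,.1705,.084]);print((R.T@(t-s["tcp_pos"])*1000).round(1))
E
python3 w.py
python3 - <<'E'
from h import *
I=[]
for n in("top","side"):
    c,W=cap(n); x=c["color"][190:310,200:340] if n=="top" else c["color"][180:300,290:430]
    I.append(cv2.resize(np.clip(255*(x/255.)**.5,0,255).astype(np.uint8),(400,343),interpolation=cv2.INTER_CUBIC))
save("over.png",np.hstack(I))
E
```

```text
[  36.5   13.6  -15.3   -0.   -61.1 -121.3] [0.49882186 0.16991026 0.17373574] [-0.4 -0.3 -3.4] [0.01 0.   0.02] yaw 5.125659300641178
[ 0.8  0.7 89.7]
```

View pics/over.png

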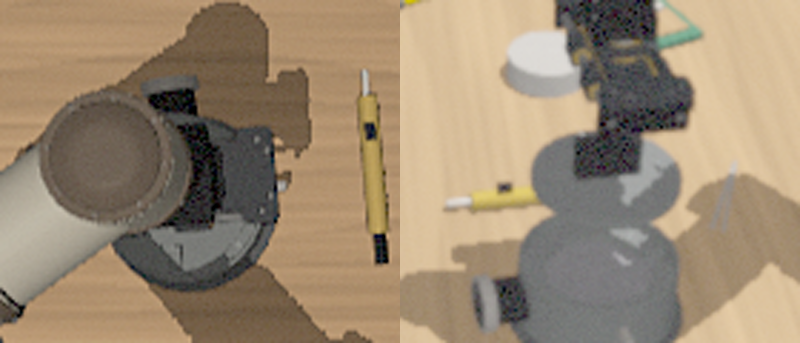

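The lid is level above the pot, 5° yaw. The riding TCP height should be about 0.0847 and the home height about 0.0777. I'll centre it and descend.

Request:
drive_tool(
  moves=[
    {"delta_pos": [0.8,0.7,20],"turn": 0,"claw": 0},
    {"delta_pos": [0,0,25],"turn": 0,"claw": 0},
    {"delta_pos": [0,0,15],"turn": 0,"claw": 0},
    {"delta_pos": [0,0,8],"turn": 0,"claw": 0},
    {"delta_pos": [0,0,4],"turn": 0,"claw": 0},
    {"delta_pos": [0,0,2],"turn": 0,"claw": 0},
    {"delta_pos": [0,0,2],"turn": 0,"claw": 0},
    {"delta_pos": [0,0,2],"turn": 0,"claw": 0},
    {"delta_pos": [0,0,2],"turn": 0,"claw": 0},
    {"delta_pos": [0,0,2],"turn": 0,"claw": 0},
    {"delta_pos": [0,0,0],"turn": 0,"claw": 0},
  ],
)

```text
time_s: 9.18
tcp_pos: [0.4979, 0.1706, 0.0916]
ee_rot: [[-0.996, -0.091, -0.0], [-0.091, 0.996, -0.0], [0.0, -0.0, -1.0]]
wrist_force: [-0.3, 0.0, -2.6]
gripper_width: 0.176
gripper_force: 30.0
```

```bash
python3 w.py
```

```text
[  36.6   18.5  -21.7   -0.   -49.8 -121.4] [0.49785062 0.17064077 0.09155431] [-0.3  0.  -2.6] [ 0.01  0.02 -0.08] yaw 5.201559295701186
[-0.1 -0.2  7.6]
```

Request:
drive_tool(
  moves=[
    {"delta_pos": [0,0,1.5],"turn": 0,"claw": 0},
    {"delta_pos": [0,0,1.5],"turn": 0,"claw": 0},
    {"delta_pos": [0,0,1.5],"turn": 0,"claw": 0},
    {"delta_pos": [0,0,1],"turn": 0,"claw": 0},
    {"delta_pos": [0,0,0],"turn": 0,"claw": 0},
  ],
)

```text
time_s: 9.8
tcp_pos: [0.4979, 0.1707, 0.0862]
ee_rot: [[-0.996, -0.091, -0.0], [-0.091, 0.996, -0.0], [0.0, -0.0, -1.0]]
wrist_force: [0.3, 0.5, -2.9]
gripper_width: 0.176
gripper_force: 30.0
```

Request:
drive_tool(
  moves=[
    {"delta_pos": [0,0,1],"turn": 0,"claw": 0},
    {"delta_pos": [0,0,1],"turn": 0,"claw": 0},
    {"delta_pos": [0,0,0],"turn": 0,"claw": 0},
  ],
)

```text
time_s: 10.18
tcp_pos: [0.4982, 0.1708, 0.0844]
ee_rot: [[-0.996, -0.091, 0.0], [-0.091, 0.996, 0.0], [-0.0, 0.0, -1.0]]
wrist_force: [0.2, -0.4, -1.7]
gripper_width: 0.177
gripper_force: 30.0
```

Just touching (the load dropped to 1.7 N). I'll press slightly, then turn toward the notch in small steps.

Request:
drive_tool(
  moves=[
    {"delta_pos": [0,0,0.7],"turn": 0,"claw": 0},
    {"delta_pos": [0,0,0.5],"turn": 0,"claw": 0},
    {"delta_pos": [0,0,0],"turn": 0,"claw": 0},
  ],
)

```text
time_s: 10.55
tcp_pos: [0.4988, 0.171, 0.0837]
ee_rot: [[-0.996, -0.091, 0.002], [-0.091, 0.996, 0.001], [-0.002, 0.0, -1.0]]
wrist_force: [0.9, -0.5, 2.5]
gripper_width: 0.18
gripper_force: 30.0
```

Request:
drive_tool(
  moves=[
    {"delta_pos": [0,0,0],"turn": -0.03,"claw": 0},
    {"delta_pos": [0,0,0],"turn": -0.03,"claw": 0},
    {"delta_pos": [0,0,0],"turn": 0,"claw": 0},
  ],
)

```text
time_s: 10.92
tcp_pos: [0.4986, 0.1711, 0.0835]
ee_rot: [[-0.989, -0.151, 0.001], [-0.151, 0.989, 0.001], [-0.001, 0.0, -1.0]]
wrist_force: [1.9, 0.0, 2.1]
gripper_width: 0.173
gripper_force: 30.0
```

```bash
python3 w.py
```

```text
[  36.6   19.1  -22.2    0.   -48.6 -117.9] [0.49857538 0.17105985 0.08349114] [1.9 0.  2.1] [ 0.07 -0.48 -0.16] yaw 8.672825601281703
[ 0.7 -0.5 -0.5]
```

Request:
drive_tool(
  moves=[
    {"delta_pos": [0,0,0.4],"turn": -0.017,"claw": 0},
    {"delta_pos": [0,0,0],"turn": -0.017,"claw": 0},
    {"delta_pos": [0,0,0],"turn": 0,"claw": 0},
  ],
)

```text
time_s: 11.3
tcp_pos: [0.4985, 0.171, 0.083]
ee_rot: [[-0.983, -0.184, 0.001], [-0.184, 0.983, 0.0], [-0.001, 0.0, -1.0]]
wrist_force: [3.1, 0.5, 4.8]
gripper_width: 0.176
gripper_force: 30.1
```

Request:
drive_tool(
  moves=[
    {"delta_pos": [0,0,0.4],"turn": -0.017,"claw": 0},
    {"delta_pos": [0,0,0],"turn": 0,"claw": 0},
  ],
)

```text
time_s: 11.55
tcp_pos: [0.4986, 0.1709, 0.0826]
ee_rot: [[-0.98, -0.201, 0.001], [-0.201, 0.98, 0.0], [-0.001, 0.0, -1.0]]
wrist_force: [5.1, -0.3, 4.9]
gripper_width: 0.176
gripper_force: 30.1
```

Request:
drive_tool(
  moves=[
    {"delta_pos": [0,0,0],"turn": -0.017,"claw": 0},
    {"delta_pos": [0,0,0],"turn": 0,"claw": 0},
  ],
)

```text
time_s: 11.8
tcp_pos: [0.4985, 0.1709, 0.0825]
ee_rot: [[-0.976, -0.217, 0.001], [-0.217, 0.976, 0.0], [-0.001, 0.0, -1.0]]
wrist_force: [3.8, 0.2, 4.9]
gripper_width: 0.175
gripper_force: 30.2
```

Request:
drive_tool(
  moves=[
    {"delta_pos": [0,0,0],"turn": -0.017,"claw": 0},
    {"delta_pos": [0,0,0],"turn": -0.017,"claw": 0},
    {"delta_pos": [0,0,0],"turn": 0,"claw": 0},
  ],
)

```text
time_s: 12.18
tcp_pos: [0.4965, 0.17, 0.0809]
ee_rot: [[-0.968, -0.25, -0.003], [-0.25, 0.968, -0.002], [0.004, -0.001, -1.0]]
wrist_force: [2.6, -0.7, -2.8]
gripper_width: 0.178
gripper_force: 30.0
```

Request:
drive_tool(
  moves=[
    {"delta_pos": [0,0,0],"turn": -0.017,"claw": 0},
    {"delta_pos": [0,0,0],"turn": -0.017,"claw": 0},
    {"delta_pos": [0,0,0],"turn": 0,"claw": 0},
  ],
)

```text
time_s: 12.55
tcp_pos: [0.4969, 0.1703, 0.0815]
ee_rot: [[-0.959, -0.282, -0.002], [-0.282, 0.959, -0.001], [0.003, -0.0, -1.0]]
wrist_force: [0.5, 0.2, -5.7]
gripper_width: 0.177
gripper_force: 30.1
```

```bash
python3 w.py
python3 - <<'E'
from h import *
I=[]
for n in("top","side"):
    c,W=cap(n); x=c["color"][200:320,210:350] if n=="top" else c["color"][210:330,290:430]
    I.append(cv2.resize(np.clip(255*(x/255.)**.5,0,255).astype(np.uint8),(400,343),interpolation=cv2.INTER_CUBIC))
    q=W.reshape(-1,3);d=np.hypot(q[:,0]-.498,q[:,1]-.171);q=q[(d<.064)&(d>.02)&(q[:,2]<.09)&(q[:,2]>.05)]
    print(n,len(q),np.linalg.lstsq(np.c_[q[:,:2]-[.498,.171],np.ones(len(q))],q[:,2],rcond=None)[0])
save("seat1.png",np.hstack(I))
E
```

```text
[ 3.660e+01  1.920e+01 -2.240e+01 -1.000e-01 -4.850e+01 -1.102e+02] [0.49685695 0.17030854 0.08148281] [ 0.5  0.2 -5.7] [-0.09 -0.38 -0.21] yaw 16.39682845703322
[-1.1 -0.1 -2.5]
top 386 [ 0.00201205 -0.00690946  0.0745587 ]
side 865 [-0.00418089 -0.00892015  0.07440493]
```

View pics/seat1.png

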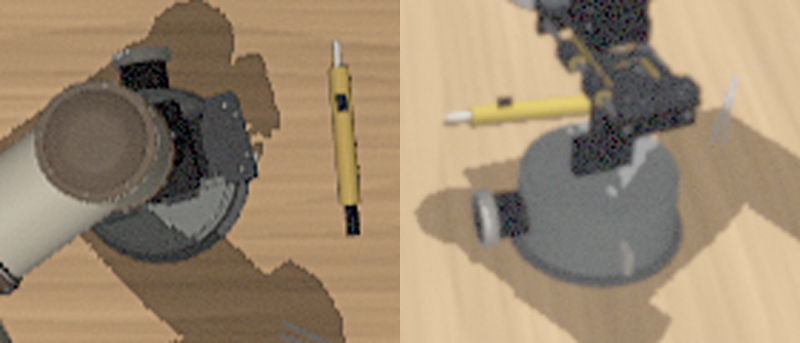

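The force flipped from push to hang at about 14.5° yaw, so the key has entered the notch. The lid level is about 4 mm above home. I'll turn back 1° and lower it.

Request:
drive_tool(
  moves=[
    {"delta_pos": [0,0,0.5],"turn": 0.02,"claw": 0},
    {"delta_pos": [0,0,1],"turn": 0,"claw": 0},
    {"delta_pos": [0,0,1],"turn": 0,"claw": 0},
    {"delta_pos": [0,0,0],"turn": 0,"claw": 0},
  ],
)

```text
time_s: 13.15
tcp_pos: [0.4982, 0.1708, 0.08]
ee_rot: [[-0.965, -0.264, 0.0], [-0.264, 0.965, 0.0], [-0.001, 0.0, -1.0]]
wrist_force: [0.4, -0.8, -2.5]
gripper_width: 0.175
gripper_force: 30.0
```

```bash
python3 w.py
```

```text
[  36.6   19.4  -22.5    0.   -48.1 -111.3] [0.49818964 0.17077854 0.0799788 ] [ 0.4 -0.8 -2.5] [-0.3  -0.17 -0.06] yaw 15.30082278916727
[ 0.3 -0.2 -4. ]
```

Request:
drive_tool(
  moves=[
    {"delta_pos": [0,0,1],"turn": 0,"claw": 0},
    {"delta_pos": [0,0,1],"turn": 0,"claw": 0},
    {"delta_pos": [0,0,0],"turn": 0,"claw": 0},
  ],
)

```text
time_s: 13.52
tcp_pos: [0.4981, 0.1708, 0.0777]
ee_rot: [[-0.965, -0.264, 0.0], [-0.264, 0.965, 0.0], [-0.0, 0.0, -1.0]]
wrist_force: [0.9, -1.6, -1.6]
gripper_width: 0.182
gripper_force: 30.0
```

Request:
drive_tool(
  moves=[
    {"delta_pos": [0,0,0.7],"turn": 0,"claw": 0},
    {"delta_pos": [0,0,0.5],"turn": 0,"claw": 0},
    {"delta_pos": [0,0,0],"turn": 0,"claw": 0},
  ],
)

```text
time_s: 13.9
tcp_pos: [0.4982, 0.1708, 0.0777]
ee_rot: [[-0.964, -0.264, 0.001], [-0.264, 0.964, 0.0], [-0.001, -0.0, -1.0]]
wrist_force: [-2.6, -0.9, 5.7]
gripper_width: 0.175
gripper_force: 30.0
```

```bash
python3 w.py
```

```text
[  36.6   19.5  -22.6    0.   -47.8 -111.3] [0.49815946 0.17080757 0.07769316] [-2.6 -0.9  5.7] [-0.38  0.6  -0.02] yaw 15.312949676287756
[ 0.2 -0.3 -6.3]
```

The lid bottoms out exactly at the home height of 0.0777. I'll release and retreat upward, then to the side to see.

Request:
drive_tool(
  moves=[
    {"delta_pos": [0,0,-0.7],"turn": 0,"claw": 0},
    {"delta_pos": [0,0,0],"turn": 0,"claw": 0.3},
    {"delta_pos": [0,0,0],"turn": 0,"claw": 0.6},
    {"delta_pos": [0,0,0],"turn": 0,"claw": 0.6},
    {"delta_pos": [0,0,0],"turn": 0,"claw": 0.6},
    {"delta_pos": [0,0,0],"turn": 0,"claw": 0.6},
  ],
)

```text
time_s: 14.65
tcp_pos: [0.498, 0.1708, 0.0772]
ee_rot: [[-0.965, -0.264, -0.0], [-0.264, 0.965, 0.0], [0.0, 0.0, -1.0]]
wrist_force: [0.3, 0.1, 0.8]
gripper_width: 0.581
gripper_force: 0.0
```

Request:
drive_tool(
  moves=[
    {"delta_pos": [0,0,-5],"turn": 0,"claw": 0.6},
    {"delta_pos": [0,0,-15],"turn": 0,"claw": 0.6},
    {"delta_pos": [0,0,-30],"turn": 0,"claw": 0.6},
    {"delta_pos": [0,0,-30],"turn": 0,"claw": 0.6},
    {"delta_pos": [0,0,-30],"turn": 0,"claw": 0.6},
    {"delta_pos": [20,-40,0],"turn": 0,"claw": 0.6},
    {"delta_pos": [20,-40,0],"turn": 0,"claw": 0.6},
    {"delta_pos": [20,-40,0],"turn": 0,"claw": 0.6},
    {"delta_pos": [20,-40,0],"turn": 0,"claw": 0.6},
    {"delta_pos": [20,-40,0],"turn": 0,"claw": 0.6},
    {"delta_pos": [0,0,0],"turn": 0,"claw": 0.6},
    {"delta_pos": [0,0,0],"turn": 0,"claw": 0.6},
  ],
)

```text
time_s: 16.15
tcp_pos: [0.4546, -0.0485, 0.1882]
ee_rot: [[-0.965, -0.263, 0.002], [-0.263, 0.965, 0.0], [-0.002, -0.0, -1.0]]
wrist_force: [0.5, -0.2, -0.2]
gripper_width: 0.601
gripper_force: 0.0
```

Run:
```python
from h import *
I=[]
for n in("top","side"):
    c,W=cap(n); x=c["color"][200:320,210:350] if n=="top" else c["color"][210:330,290:430]
    I.append(cv2.resize(np.clip(255*(x/255.)**.5,0,255).astype(np.uint8),(400,343),interpolation=cv2.INTER_CUBIC))
    q=W.reshape(-1,3);d=np.hypot(q[:,0]-.498,q[:,1]-.171);q=q[(d<.062)&(d>.034)&(q[:,2]<.09)&(q[:,2]>.05)]
    print(n,len(q),np.median(q[:,2]),np.linalg.lstsq(np.c_[q[:,:2]-[.498,.171],np.ones(len(q))],q[:,2],rcond=None)[0])
save("seat2.png",np.hstack(I))
```

```text
top 881 0.07045868300198932 [ 0.000859   -0.00066131  0.07044162]
side 633 0.07019909788389067 [-0.00545214 -0.00478327  0.07034308]
```

View pics/seat2.png

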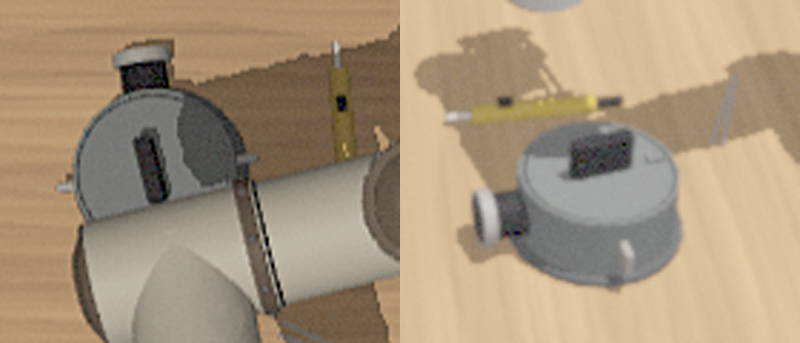

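The lid lies flush in the pot: its top is at 0.0703 against the 0.070 rim, with tilt under 0.5°. The gripper is clear, so I'm handing in.

```bash
python3 -c "
from station import ticket;print(ticket.finish_job())"
```

```text
the job is handed in; nothing more can be done
None
```

The pot's lid is home: the key is in the notch and the lid is flush with the rim (measured within about 0.5 mm) and level, released with the gripper clear, and the job is handed in at about 16 s of the 54 s allowed.

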